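Switch off the drying warmer, then turn the bead dish a quarter turn in the air

TASK

The glazed bead in its handled dish is drying on the warmer: first turn the warmer's knob off, anticlockwise to its end stop. Then lift the dish by its bridge handle about 6 cm straight up off the hot plate, and only then give it a quarter turn (either way round) so that the handle, which lay square to the warmer's long sides, runs along them. Keep the dish level and over the plate, with the wet bead untouched and in the middle throughout, disturb nothing else, and finish still holding the dish there: do not put it down.

Things in the scene. Friction and masses are not known exactly. Their poses are not given: they have to be found in the camera images.
- warmer: White low oblong box fixed to the table, 170 (x) x 320 (y) x 45 mm high: a drying warmer. Origin: centre of its underside, on the table. Its y axis runs along its long sides. A round hot plate lies on its top at y = +70 mm, the knob at y = -90 mm, both at x = 0.
- warmer_plate (a point): Centre of the top face of the warmer's round dark steel plate (116 mm across), 51 mm above the table; axes as the warmer's.
- knob (a joint): The knob's turn in rad: 0 = off, fully anticlockwise (seen from above) at its end stop; grows clockwise, up to 2.6. It starts between 0.7 and 2.0 and stays where it is left (friction about 0.04 N m).
- knob_grip (a point): Grip point on the knob's upright axis, 82 mm above the table. A black 44 mm disc carries an upright bar 42 mm long (point x), 14 mm thick (y), top 7 mm above this point; the disc's top is 23 mm below it. The point turns with the knob; its -x end has a white mark that at 0 points along the warmer's -x. Base disc 68 mm across.
- dish: Loose shallow round terracotta dish with aluminium uprights, 100 mm across, rim 19 mm high, foot 60 mm, about 0.16 kg, on the plate's middle. Inside it slopes at 9 degrees to its middle. They stand at x = +-50 mm, 85 mm high, carry a wooden handle bar over it along its x. Origin: centre of its underside, z up. At the start its x lies along the warmer's x (within 3 degrees).
- dish_grip (a point): Middle of the dish's wooden handle bar, 78 mm above the dish's underside; the bar is 104 mm long (dish x), 12 mm thick (dish y), 14 mm tall; axes as the dish's.
- dish_mid (a point): Point fixed in the dish where the centre of the bead lies when it rests in the middle, 19 mm above the dish's underside and 59 mm below the handle's middle.
- bead_center (a point): Centre of the loose white ceramic bead, a ball 26 mm across, about 22 g, in the dish under the handle.
- spray_a: Bystander: upright white spray bottle, 38 mm across, 122 mm tall; origin under its centre.
- spray_b: Bystander: another such spray bottle.
- paint_jar: Bystander: closed glass jar, 56 mm across, 55 mm tall; origin under its centre.
- tape: Bystander: roll of paper tape lying flat, 92 mm across, 24 mm tall; origin under its centre.
- bead: The same bead; its origin is a point on its skin that rolls with it: use bead_center for its place.
Mind the look-alikes: they are no part of the job. What is meant by the dish is not blue, and is the larger of those in its own colour.

How it is judged:
By the outcome, as a careful person would: the job done as asked, in the order asked, and still so for the second after the job is handed in, while the arm keeps its last pose, push and grip.
It also fails if it takes over 64 s, if anything falls off the work surface, if the arm or the gripper's body presses on something with over 40 N, if the wrist force passes 120 N, or if a joint passes its speed limit or range.

ROBOT

A 6-joint arm with a two-finger parallel gripper is mounted at the origin on the work surface. World frame = base frame: x ahead of the robot, y to its left, z up, the work surface at z = 0. Lengths are in m, angles in rad, forces in N, time in s.
With the tool pointing down it reaches from about 0.2 to 0.875 m from the base axis. Payload 3.4 kg.
Tool frame: the origin (TCP) lies between the finger pads; the fingertips stand 25 mm ahead of it and the grasp point (between the pads) lies 6 mm ahead of it (r.nose_length is the z of the fingertips in the tool frame, in m); z points along the fingers, y is the line along which they close (so a half turn about z gives the same grasp; the last joint's range is limited). The gripper opens to 94 mm and grips with 3 to 60 N. Pads are 16 mm wide; open, the fingers measure 119 mm over their backs; the gripper's body (75 mm by 177 mm) begins 78 mm behind the grasp point.
Start: joints at [1.185, 0.276, 1.505, -0, 1.361, -0.121], TCP at [0.151, 0.555, 0.23] pointing down, gripper open.
Joint ranges: [-2.89, 2.89], [-0.75, 2.08], [0.22, 2.7], [-1.18, 4.32], [0.11, 2.71], [-2.7, 2.7]. Speed limits (rad/s): [2.57, 2.57, 3.14, 3.14, 3.14, 3.14].

INTERFACE

Orientations are given as a unit quaternion [w, x, y, z].
In Python, from plant import r, gripper_to, inverse_kinematics, vision, models, telemetry gives the robot as it stands. Calls block until the motion is done:
- r.move_to(position, orientation): joint-space move of the TCP to a pose.
- r.move_l(position, rot=None, vel=0.15, guard=None): straight line of the TCP; rot=None keeps the orientation; vel is the mean speed in m/s. With guard (N) it stops when the force on the tool has changed by that much, and returns True; else False.
- r.movej(angles): joint-space move.
- gripper_to(opening, f_grip=None): finger opening in m; f_grip is the grip in N (None keeps the last); returns when the fingers have stopped.
- r.hold(seconds).
- inverse_kinematics(position, orientation): joint angles nearest the present ones, or None.
- vision.snapshot(name): name is "scene" or "top" or "wrist"; returns the picture (400x640x3 uint8, red, green, blue); there is no depth.
- vision.get_calibration(name): a dict with "fx", "fy", "cx", "cy" (pixels), "position" and "orientation" of the camera in the world. Camera axes: x right, y down, z forward; pixel columns grow to the right and rows downward; lengths in m; the calibration is good to about 2 mm. A picture is of the moment at which its call begins: read the wrist's pose just before it. get_calibration takes no time and is no camera call; for the wrist camera it gives the pose at the moment of the call.
A pose or a line that the arm cannot do raises r.PlanningError and nothing moves.
- r.sign_off(): hands the job in; it is judged then, once.
Trained networks look in the newest picture that a camera, given by its name, has taken for a name from the list of things; names that differ only in an ending like _2 or _b are one class to them, and where a whole thing is asked for, a point or a joint stands for the part that bears it (a point fixed in the world has none). Each returns a list of dicts, best first, with "score" (0 to 1); they miss things now and then, are a little off and sometimes report something else, mostly with a low value. They report only what shows in the picture. A call takes as long as a camera call. They do not tell look-alikes from the thing itself.
- models.boxes_of(thing, camera): "at" ([x, y, z] in m, in world coordinates, good to about 4 mm: the middle of the surface that is visible of it).
- models.regions_of(thing, camera): "pixels" (400x640 bool, what is visible of it).
- models.mark_of(thing, camera): "at" ([x, y, z] in m, in world coordinates, good to about 4 mm: a listed point, or the origin of a listed thing).
Readings, each from a call of its own:
- telemetry.current_t(): time.
- telemetry.current_joints(): joint angles.
- telemetry.current_dq(): joint speeds.
- telemetry.current_joint_efforts(): joint torques, N m.
- telemetry.current_ee_pos(): TCP position.
- telemetry.current_tool_rot(): TCP orientation.
- telemetry.current_wrist_force(): force on the tool from outside, world axes, zero at the start.
- telemetry.current_torque(): the same for the moment, N m.
- telemetry.current_opening(): finger opening in m.
- telemetry.current_finger_force(): force on a finger pad.
Only numpy, scipy, OpenCV 4.12 (cv2) and the standard library are available. Lean on these libraries where they do the work, as an engineer would, in place of code of your own. Each camera call takes 0.05 s, during which the arm holds its last target. There are 200 camera calls.

## Working session

There is one attempt and no reset: what is moved stays moved. The work goes in short steps, each a Python script; the robot and the scene stay as the last script left them, time stands still between calls to the robot, and variables do not carry over. Pictures are saved under pics/ and viewed, at most 10 in all, crops included, and the job is handed in when it is done.

```bash
ls; mkdir -p pics; python3 - <<'E'
from plant import r, gripper_to, inverse_kinematics, vision, models, telemetry
import cv2, numpy as np
for c in ("scene","top"):
    im=vision.snapshot(c); cv2.imwrite(f"pics/{c}0.png",im[:,:,::-1])
    k=vision.get_calibration(c); print(c,k)
    for n in ("warmer","warmer_plate","knob_grip","dish","dish_grip","bead_center","spray_a","paint_jar","tape"):
        print(n,[(np.round(d["at"],3).tolist(),round(d["score"],2)) for d in models.mark_of(n,c)])
print(telemetry.current_t(),telemetry.current_tool_rot())
E
```

```text
pics
scene {'fx': 509.4172329605877, 'fy': 509.4172329605877, 'cx': 323.95636864474534, 'cy': 198.69270803954805, 'position': array([1.5057842 , 0.02976093, 1.01164161]), 'orientation': array([-0.27249319,  0.63310474,  0.66644275, -0.28421806])}
warmer [([0.506, 0.098, -0.002], 0.9)]
warmer_plate [([0.489, 0.163, 0.05], 0.63)]
knob_grip [([0.531, -0.438, 0.001], 0.64), ([0.525, 0.01, 0.083], 0.55)]
dish [([0.292, 0.2, 0.002], 0.89), ([0.43, 0.389, -0.004], 0.83), ([0.493, 0.165, 0.052], 0.74), ([0.525, 0.01, 0.079], 0.74), ([0.789, 0.06, 0.007], 0.23)]
dish_grip [([0.29, 0.195, 0.058], 0.89), ([0.428, 0.395, 0.078], 0.84), ([0.489, 0.166, 0.126], 0.65), ([0.49, 0.166, 0.067], 0.62)]
bead_center [([0.49, 0.164, 0.066], 0.41)]
spray_a [([0.537, 0.429, 0.002], 0.92), ([0.531, -0.439, 0.004], 0.59), ([0.49, 0.163, 0.05], 0.17)]
paint_jar [([0.789, 0.058, 0.003], 0.93)]
tape [([0.797, -0.119, -0.002], 0.84)]
top {'fx': 458.79918534920284, 'fy': 458.79918534920284, 'cx': 325.49676476070607, 'cy': 201.6572534710703, 'position': array([ 0.34589407, -0.00440145,  1.45836551]), 'orientation': array([-0.04690172,  0.71040396, -0.70011856,  0.05440997])}
warmer [([0.51, 0.098, -0.0], 0.89), ([0.496, 0.166, 0.057], 0.17)]
warmer_plate [([0.49, 0.162, 0.051], 0.76)]
knob_grip [([0.529, 0.008, 0.08], 0.54)]
dish [([0.426, 0.393, 0.004], 0.87), ([0.492, 0.164, 0.05], 0.68), ([0.294, 0.199, -0.004], 0.61)]
dish_grip [([0.294, 0.195, 0.06], 0.96), ([0.425, 0.391, 0.075], 0.59), ([0.491, 0.166, 0.126], 0.57)]
bead_center [([0.494, 0.168, 0.07], 0.4), ([0.791, 0.058, -0.001], 0.32)]
spray_a [([0.524, -0.442, -0.003], 0.8), ([0.533, 0.432, 0.0], 0.46), ([0.491, 0.161, 0.053], 0.42)]
paint_jar [([0.79, 0.06, -0.002], 0.69)]
tape [([0.797, -0.115, 0.001], 0.58)]
1.0 [-5.12546671e-06  1.32017497e-01  9.91247384e-01  6.67746114e-05]
```

View pics/scene0.png

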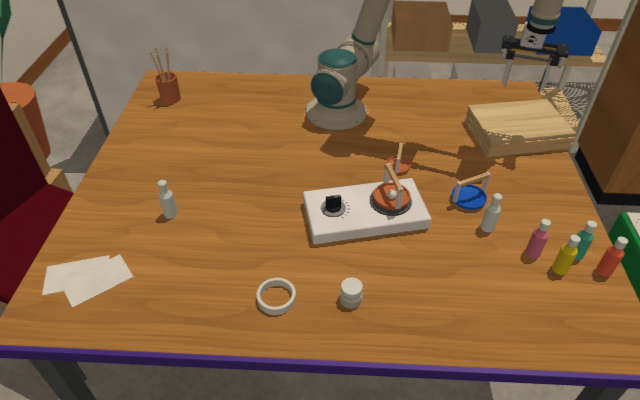

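View pics/top0.png

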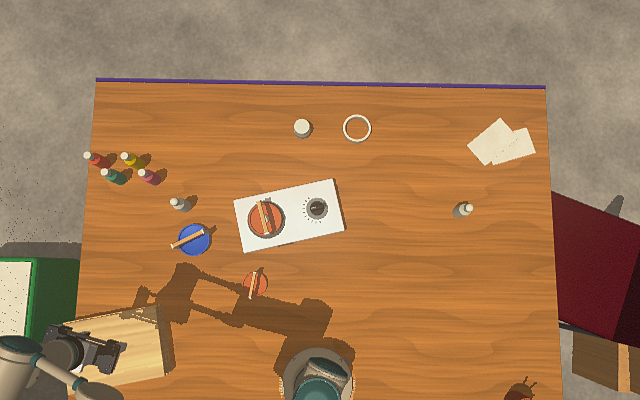

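The dish candidates are:
- The terracotta dish on the warmer (scene 392,197; top 265,218).
- The smaller terracotta dish on the table (scene 398,165; top 256,285).
- The blue dish (scene 468,195; top 193,240).

The one on the warmer fits: it is not blue, it is the larger terracotta one, and it sits on the plate. The knob is at scene (333,204), top (317,209). Next I'll look with the wrist camera from two places.

```bash
cat > h.py <<'E'
from plant import r, gripper_to, inverse_kinematics, vision, models, telemetry
import cv2, numpy as np
from scipy.spatial.transform import Rotation as Ro
def q_down(a):  # tool down, tool y at world angle a
    c,s=np.cos(a),np.sin(a)
    M=np.array([[-s,c,0],[c,s,0],[0,0,-1.]])
    x,y,z,w=Ro.from_matrix(M).as_quat(); return np.array([w,x,y,z])
def cam(k):
    q=k["orientation"]; return Ro.from_quat([q[1],q[2],q[3],q[0]]).as_matrix(), np.array(k["position"])
def ray(k,uv):
    R,p=cam(k); d=R@np.array([(uv[0]-k["cx"])/k["fx"],(uv[1]-k["cy"])/k["fy"],1.]); return p,d
def at_z(k,uv,z):
    p,d=ray(k,uv); return p+d*(z-p[2])/d[2]
def tri(obs):
    A=np.zeros((3,3));b=np.zeros(3)
    for k,uv in obs:
        p,d=ray(k,uv); d=d/np.linalg.norm(d); P=np.eye(3)-np.outer(d,d); A+=P;b+=P@p
    return np.linalg.solve(A,b)
def proj(k,P):
    R,p=cam(k); c=R.T@(np.asarray(P)-p); return np.array([k["fx"]*c[0]/c[2]+k["cx"],k["fy"]*c[1]/c[2]+k["cy"]])
E
python3 - <<'E'
from h import *
import pickle
R,p=cam(vision.get_calibration("wrist")); t=telemetry.current_ee_pos()
q=telemetry.current_tool_rot(); T=Ro.from_quat([q[1],q[2],q[3],q[0]]).as_matrix()
off=T.T@(p-t); print("cam in tool",off.round(3),(T.T@R).round(2).tolist())
W=np.array([.508,.09])
a=np.deg2rad(103.5)
for a_ in (a,a+np.pi,a-2*np.pi/1):
    j=inverse_kinematics([W[0],W[1],.35],q_down(a_)); print(a_, None if j is None else np.round(j,2))
D=[]
for i,(dx,dy) in enumerate([(-.06,-.03),(.05,.05)]):
    xy=W+[dx,dy]
    r.move_to([*xy,.36],q_down(a)) if i==0 else r.move_l([*xy,.36])
    k=vision.get_calibration("wrist"); im=vision.snapshot("wrist"); cv2.imwrite(f"pics/w{i}.png",im[:,:,::-1])
    out={}
    for n in ("dish_grip","knob_grip","bead_center","warmer_plate","warmer"):
        out[n]=models.mark_of(n,"wrist"); print(n,[(np.round(d["at"],3).tolist(),round(d["score"],2)) for d in out[n][:3]])
    D.append((k,im,out))
pickle.dump(D,open("d.pkl","wb")); print(telemetry.current_t(),np.round(telemetry.current_joints(),2))
E
```

```text
cam in tool [ 0.08  -0.    -0.153] [[-0.0, -0.96, -0.28], [1.0, -0.0, 0.0], [-0.0, -0.28, 0.96]]
1.806415775814131 [ 0.04  0.14  1.39 -0.    1.61 -1.77]
4.948008429403924 [ 0.04  0.14  1.39 -0.    1.61  1.38]
-4.476769531365456 [ 0.04  0.14  1.39 -0.    1.61 -1.77]
dish_grip [([0.491, 0.169, 0.129], 0.8), ([0.429, 0.391, 0.079], 0.72), ([0.292, 0.201, 0.055], 0.65)]
knob_grip [([0.528, 0.009, 0.082], 0.77)]
bead_center [([0.489, 0.164, 0.073], 0.6)]
warmer_plate []
warmer [([0.508, 0.097, 0.001], 0.64)]
dish_grip [([0.492, 0.167, 0.128], 0.87), ([0.428, 0.391, 0.078], 0.63)]
knob_grip [([0.526, 0.007, 0.081], 0.61)]
bead_center [([0.488, 0.164, 0.071], 0.44)]
warmer_plate []
warmer [([0.491, 0.167, 0.069], 0.68), ([0.508, 0.096, -0.001], 0.65)]
4.7833 [ 0.12  0.23  1.25 -0.    1.66 -1.68]
```

```bash
python3 - <<'E'
from h import *
import pickle
D=pickle.load(open("d.pkl","rb"))
c=[]
for k,im,o in D:
    for P in ([.491,.167,.129],[.527,.008,.082]):
        u,v=proj(k,P).astype(int); print(u,v)
        u0=min(max(u-75,0),490);v0=min(max(v-65,0),270)
        print("crop origin",u0,v0)
        c.append(cv2.resize(im[v0:v0+130,u0:u0+150],(390,338) if 0 else (390,290)))
cv2.imwrite("pics/crop.png",np.vstack([np.hstack(c[:2]),np.hstack(c[2:])])[:,:,::-1])
E
```

```text
401 227
crop origin 326 162
267 213
crop origin 192 148
360 118
crop origin 285 53
220 114
crop origin 145 49
```

View pics/crop.png

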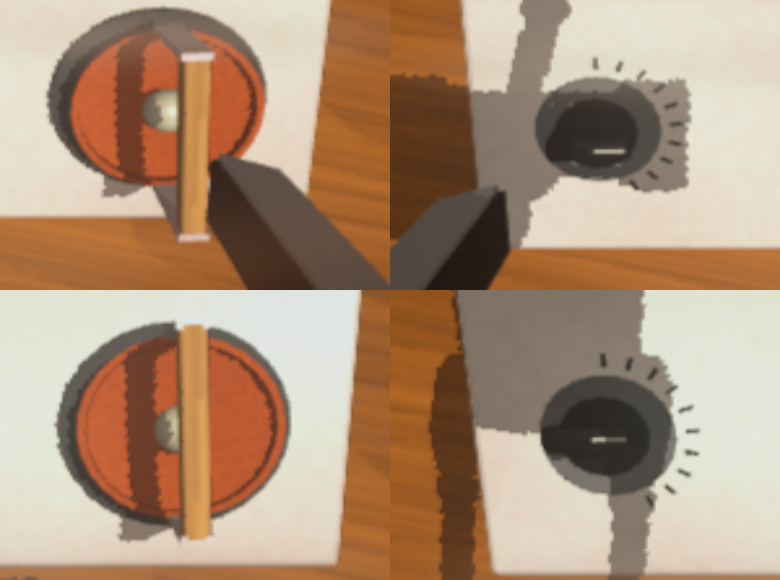

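View pics/w0.png

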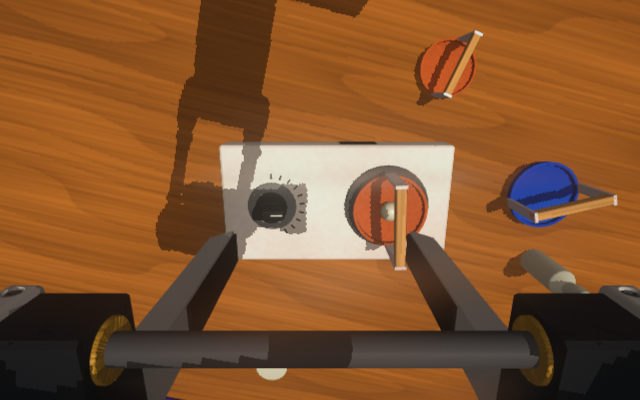

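The crop confirms the dish: the large terracotta one on the plate, with the white bead in the middle (w0 ~388,210) and the handle above it (w0 ~401,227). The knob's white mark lies near w0 (275,216), pointing image-right, so about a quarter turn from off. Now I'll measure them precisely.

```bash
python3 - <<'E'
from h import *
import pickle
D=pickle.load(open("d.pkl","rb"))
G=[];obs=[];kobs=[]
for i,(k,im,o) in enumerate(D):
    f=im.astype(int); g=f.sum(2)
    # knob mark: bright pixels close to projected bar top
    u,v=proj(k,[.527,.008,.089]).astype(int)
    w=g[v-9:v+10,u-10:u+18]; ys,xs=np.where(w>270)
    P=np.array([at_z(k,(x+u-10,y+v-9),.089)[:2] for x,y in zip(xs,ys)])
    wt=w[ys,xs]; print("mark n",len(P),"centre",P.mean(0).round(4),"min/max",P.min(0).round(4),P.max(0).round(4))
    d=np.linalg.svd(P-P.mean(0))[2][0]; print(" mark dir deg",np.degrees(np.arctan2(d[1],d[0])).round(1), "from knob pt",(P.mean(0)-[.527,.008]).round(4))
    if i==0: print(w[4:16])
    # handle: wood colour mask in region around grip
    u,v=proj(k,[.491,.167,.135]).astype(int); m=np.zeros(g.shape,np.uint8); m[v-55:v+55,u-12:u+12]=1
    hsv=cv2.cvtColor(im,cv2.COLOR_RGB2HSV); wood=((hsv[...,0]>=12)&(hsv[...,0]<=22)&(hsv[...,1]>90)&(hsv[...,2]>170)&(m>0)).astype(np.uint8)
    n,l,s,c=cv2.connectedComponentsWithStats(wood); j=1+s[1:,4].argmax()
    ys,xs=np.where(l==j); print("wood",s[j])
    Q=np.array([at_z(k,(x,y),.136)[:2] for x,y in zip(xs,ys)])
    rect=cv2.minAreaRect((Q*1000).astype(np.float32)); d=np.linalg.svd(Q-Q.mean(0))[2][0]
    print(" handle",Q.mean(0).round(4),rect,np.degrees(np.arctan2(d[1],d[0])).round(1))
    obs.append((k,(xs.mean(),ys.mean())))
    # warmer white top
    wh=((hsv[...,1]<45)&(hsv[...,2]>150)).astype(np.uint8); 
    n,l,s,c=cv2.connectedComponentsWithStats(wh); j=1+s[1:,4].argmax(); ys,xs=np.where(l==j)
    Q=np.array([at_z(k,(x,y),.045)[:2] for x,y in zip(xs,ys)]); print(" warmer",cv2.minAreaRect((Q*1000).astype(np.float32)))
print("handle tri",tri(obs).round(4))
E
```

```text
mark n 33 centre [0.5276 0.0179] min/max [ 0.5227 -0.0035] [0.5412 0.0268]
 mark dir deg 116.9 from knob pt [0.0006 0.0099]
[[116 118 121 117 120 120 123 124 122 124 124 129 126 128 128 128 131 131
  129 132 135 135 136 135 135 138 135 135]
 [114 120 118 117 117 120 124 126 129 129 128 130 130 131 133 133 135 133
  134 135 135 138 137 136 139 138 142 136]
 [118 119 120 122 119 124 124 135 135 135 139 141 143 142 141 145 142 144
  144 147 147 146 147 150 150 151 146 137]
 [120 119 119 120 122 122 130 142 144 144 148 151 151 150 153 152 151 154
  159 156 159 161 160 161 164 163 153 140]
 [118 116 120 120 121 124 135 142 144 145 148 149 150 152 153 156 156 157
  156 161 164 164 166 167 169 165 152 142]
 [116 120 119 120 119 123 137 140 140 144 143 145 142 147 159 202 200 203
  200 203 207 207 215 235 238 233 194 144]
 [117 118 121 120 120 123 137 137 135 137 139 139 141 173 324 486 488 487
  486 486 486 487 491 499 498 463 280 143]
 [118 120 120 117 121 122 127 132 138 136 135 137 136 176 319 442 442 443
  444 443 446 445 445 446 447 414 237 146]
 [118 117 118 119 118 121 124 134 133 13
[... 423 characters left out ...]
208]]
wood [396 189  11  78 711]
 handle [0.4879 0.1645] ((490.30181884765625, 165.2176055908203), (94.80061340332031, 10.627333641052246), 16.174985885620117) 16.3
 warmer ((503.3979797363281, 106.28820037841797), (163.86740112304688, 292.3590393066406), 13.481302261352539)
mark n 12 centre [0.5266 0.0146] min/max [0.5252 0.0117] [0.5286 0.0175]
 mark dir deg 111.5 from knob pt [-0.0004  0.0066]
wood [354  69  12  96 956]
 handle [0.4894 0.1654] ((490.78375244140625, 165.78890991210938), (98.06143951416016, 10.738933563232422), 16.241914749145508) 16.1
 warmer ((496.2215270996094, 135.169921875), (163.10877990722656, 233.84097290039062), 13.428969383239746)
handle tri [0.4889 0.1658 0.1313]
```

```bash
python3 - <<'E'
from h import *
import pickle
D=pickle.load(open("d.pkl","rb")); c=[]
for k,im,o in D:
    u,v=proj(k,[.527,.008,.082]).astype(int); print(u,v,k["fx"],cam(k)[1])
    w=np.clip(im[v-32:v+32,u-32:u+32].astype(float)*2.2-40,0,255).astype(np.uint8)
    w=cv2.resize(w,(396,396),interpolation=cv2.INTER_CUBIC)
    a=np.deg2rad(13.45)
    for z,L,col in ((.089,.021,(255,0,0)),(.059,.022,(0,255,0))):
        for s in ((L,0),(-L,0),(0,L),(0,-L)):
            X=[.527+s[0]*np.cos(a)-s[1]*np.sin(a),.008+s[0]*np.sin(a)+s[1]*np.cos(a),z]
            p=(proj(k,X)-[u-32,v-32]+.5)*396/64; cv2.circle(w,tuple(int(t) for t in p),3,col,-1)
    c.append(w)
cv2.imwrite("pics/knob.png",np.hstack(c)[:,:,::-1])
E
```

```text
267 213 349.3285867618052 [0.36971106 0.04166017 0.51239462]
220 114 349.3285867618052 [0.479313   0.12105291 0.51267017]
```

View pics/knob.png

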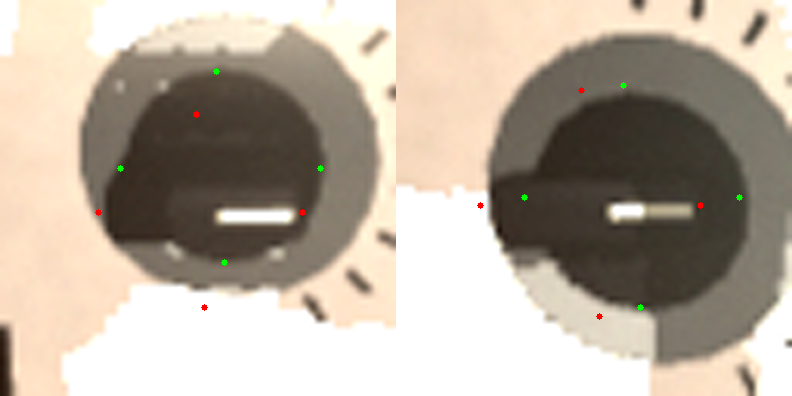

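Knob: the bar runs along the warmer's y with the white mark at its +y end, so theta ≈ 1.55 rad, and the predicted disc outline matches to about 1 mm. Next I'll turn the knob anticlockwise with torque monitoring.

```bash
python3 - <<'E'
from h import *
K=np.array([.5275,.009]); a=np.deg2rad(14.2)
gripper_to(.045,f_grip=20)
r.move_to([*K,.16],q_down(a))
print(r.move_l([*K,.090],vel=.08,guard=12))
gripper_to(.005,f_grip=25)
print("open",telemetry.current_opening(),"t",telemetry.current_t(),telemetry.current_ee_pos().round(4),np.round(telemetry.current_torque(),3))
T0=telemetry.current_torque()[2]; q0=np.array(telemetry.current_joints())
for d in [15,30,45,60,75,82,85,87,89,90.5,92,93.5,95,96.5]:
    q=q0.copy(); q[5]-=np.deg2rad(d); r.movej(q)
    T=telemetry.current_torque()[2]-T0; print(d,round(T,3),np.round(telemetry.current_wrist_force(),1))
    if abs(T)>.25: break
print(telemetry.current_t(),np.round(telemetry.current_joints(),2))
E
```

```text
False
open 0.01387127695326079 t 8.4833 [0.5281 0.0091 0.0902] [ 0.145 -0.216 -0.022]
15 0.118 [-0.2  0.   1.1]
30 0.092 [-0.4 -0.5  0.5]
45 0.047 [-0.5 -0.8  1.8]
60 0.051 [-1.3 -2.9  1.9]
75 0.007 [-2.1 -2.   2.7]
82 0.025 [-2.8 -4.6  3.8]
85 0.086 [-2.5 -4.   3.5]
87 0.059 [-2.8 -4.5  3.2]
89 0.084 [-2.5 -5.1  3. ]
90.5 -0.344 [-2.9 -4.6  3.2]
11.525 [-0.12  0.33  1.82 -0.    1.   -1.94]
```

```bash
python3 - <<'E'
from h import *
import pickle
gripper_to(.045)
p=telemetry.current_ee_pos(); r.move_l([p[0],p[1],.20],vel=.15)
r.move_to([.495,.12,.36],q_down(np.deg2rad(103.5)))
k=vision.get_calibration("wrist"); im=vision.snapshot("wrist"); pickle.dump((k,im),open("d2.pkl","wb"))
for n in ("dish_grip","knob_grip","bead_center"):
    print(n,[(np.round(d["at"],3).tolist(),round(d["score"],2)) for d in models.mark_of(n,"wrist")[:2]])
c=[]
for P in ([.5275,.009,.089],[.491,.167,.136]):
    u,v=np.round(proj(k,P)).astype(int); s=32 if P[2]<.1 else 55; print(u,v)
    y0=max(v-s,0)
    w=np.clip(im[y0:y0+2*s,u-s:u+s].astype(float)*(2 if s==32 else 1),0,255).astype(np.uint8); c.append(cv2.resize(w,(396,396),interpolation=cv2.INTER_CUBIC))
cv2.imwrite("pics/k2.png",np.hstack(c)[:,:,::-1]); print(telemetry.current_t())
E
```

```text
dish_grip [([0.492, 0.165, 0.129], 0.91), ([0.43, 0.393, 0.077], 0.84)]
knob_grip [([0.528, 0.007, 0.084], 0.76), ([0.491, 0.165, 0.05], 0.44)]
bead_center []
228 171
364 180
14.0833
```

View pics/k2.png

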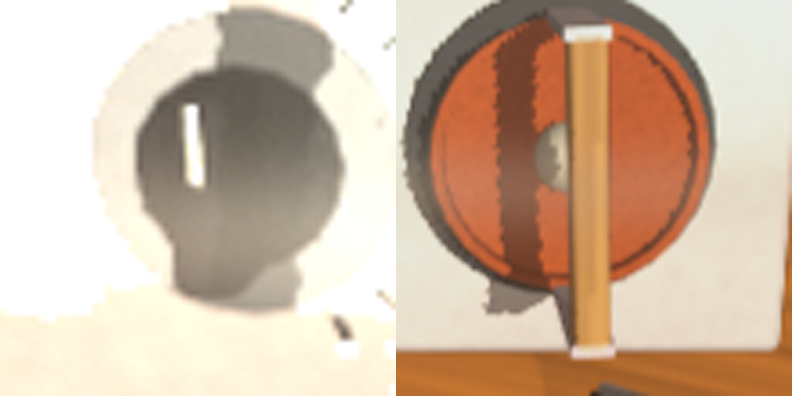

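The mark (crop 192,145) is now at the knob's -x end, and the dish with its bead is undisturbed. I'll compute the mark's heading, then re-measure the handle.

```bash
python3 - <<'E'
from h import *
import pickle
k,im=pickle.load(open("d2.pkl","rb")); u,v=228,171
g=im.astype(int).sum(2)
f=np.clip(im.astype(float)*2,0,255)
w=g[v-18:v+2,u-6:u+6]; print(w)
pts=[]
for r_ in range(len(w)):
    ww=np.clip(w[r_][:9]-np.median(w[r_][:9])-30,0,None)
    if ww.max()>60: pts.append(at_z(k,((ww*np.arange(9)).sum()/ww.sum()+u-6,r_+v-18),.089)[:2])
P=np.array(pts); d=np.linalg.svd(P-P.mean(0))[2][0]; print(len(P),P.mean(0).round(4),np.degrees(np.arctan2(d[1],d[0])))
hsv=cv2.cvtColor(im,cv2.COLOR_RGB2HSV); m=np.zeros(g.shape,bool); m[125:235,350:380]=1
wood=((hsv[...,0]>=12)&(hsv[...,0]<=22)&(hsv[...,1]>90)&(hsv[...,2]>170)&m).astype(np.uint8)
n,l,s,c=cv2.connectedComponentsWithStats(wood); j=1+s[1:,4].argmax(); ys,xs=np.where(l==j)
Q=np.array([at_z(k,(x,y),.136)[:2] for x,y in zip(xs,ys)]); d=np.linalg.svd(Q-Q.mean(0))[2][0]
print(s[j],cv2.minAreaRect((Q*1000).astype(np.float32)),Q.mean(0),np.degrees(np.arctan2(d[1],d[0])))
E
```

```text
[[317 256 170 137 135 134 135 135 134 138 137 135]
 [212 161 138 138 139 140 138 139 141 139 136 134]
 [138 138 143 148 160 156 146 147 146 146 138 135]
 [139 143 146 221 409 432 149 154 154 147 144 138]
 [144 143 149 233 474 553 154 158 155 152 143 139]
 [144 147 151 212 433 555 166 158 161 153 148 140]
 [147 148 152 212 436 555 192 162 163 155 148 142]
 [148 150 153 215 436 558 221 163 164 156 148 146]
 [149 153 156 204 408 561 245 167 168 158 150 153]
 [152 153 159 187 376 567 297 170 169 165 154 153]
 [157 161 164 186 370 569 327 173 176 168 160 159]
 [165 163 167 178 353 567 330 176 179 172 163 164]
 [171 171 172 174 336 571 354 180 179 174 171 171]
 [176 176 175 178 337 580 412 188 186 175 176 173]
 [182 181 182 182 338 582 432 192 191 181 182 181]
 [189 182 188 191 274 443 362 199 196 187 187 187]
 [193 191 193 196 203 235 251 205 202 192 193 195]
 [200 197 197 199 204 207 210 208 208 202 200 200]
 [203 200 206 208 209 210 213 215 214 208 206 206]
 [210 205 207 210 213 217 219 219 222 218 212 214]]
14 [0.5163 0.0056] 20.302616234341254
[358 136  11  86 840] ((490.66290283203125, 165.37718200683594), (95.95291137695312, 10.936456680297852), 16.501678466796875) [0.4890822  0.16502429] 16.200645375899555
```

```bash
python3 - <<'E'
from h import *
H=np.array([.491,.1658]); a=np.deg2rad(106.2)
gripper_to(.06,f_grip=20)
r.move_to([*H,.22],q_down(a))
print(r.move_l([*H,.135],vel=.06,guard=5),telemetry.current_ee_pos().round(4))
gripper_to(.018,f_grip=10); gripper_to(.004,f_grip=30); r.hold(.3)
print("open",telemetry.current_opening(),telemetry.current_finger_force(),np.round(telemetry.current_wrist_force(),1))
p=np.array(telemetry.current_ee_pos()); F0=telemetry.current_wrist_force()
r.move_l([p[0],p[1],.150],vel=.03)
print("open",telemetry.current_opening(),"dF",np.round(telemetry.current_wrist_force()-F0,2),"t",telemetry.current_t())
vision.snapshot("scene")
for n in ("bead_center","dish_grip"): print(n,[(np.round(d["at"],3).tolist(),round(d["score"],2)) for d in models.mark_of(n,"scene")[:3]])
E
```

```text
False [0.4913 0.1659 0.1354]
open 0.011654302257488923 29.99981313943863 [ 0.3 -0.4 -1.5]
open 0.01209824479902537 dF [-0.69  0.23 -1.24] t 18.7833
bead_center [([0.49, 0.163, 0.084], 0.38)]
dish_grip [([0.489, 0.165, 0.144], 0.85), ([0.427, 0.397, 0.077], 0.57), ([0.293, 0.199, 0.058], 0.41)]
```

The dish is lifted (1.5 cm) with the bead in it. I'll raise it to 6 cm and make the quarter turn.

```bash
python3 - <<'E'
from h import *
p=np.array(telemetry.current_ee_pos()); r.move_l([.491,.1658,.1955],vel=.03); r.hold(.3)
print(telemetry.current_ee_pos().round(4))
q0=np.array(telemetry.current_joints())
for d in np.linspace(0,92.75,17)[1:]:
    q=q0.copy(); q[5]+=np.deg2rad(d); r.movej(q)
r.hold(.8)
print(telemetry.current_ee_pos().round(4),telemetry.current_opening(),telemetry.current_t(),np.round(telemetry.current_joints(),2))
for c in ("scene","top"):
    k=vision.get_calibration(c); im=vision.snapshot(c)
    for n in ("bead_center","dish_mid","dish_grip","dish"): print(c,n,[(np.round(d["at"],3).tolist(),round(d["score"],2)) for d in models.mark_of(n,c)[:4]])
    u,v=proj(k,[.491,.166,.15]).astype(int); w=im[v-35:v+45,u-70:u+30]
    cv2.imwrite(f"pics/f_{c}.png",cv2.resize(w,(500,400),interpolation=cv2.INTER_CUBIC)[:,:,::-1])
    if c=="scene": S=w
    else: cv2.imwrite("pics/final.png",np.hstack([cv2.resize(x,(400,320),interpolation=cv2.INTER_CUBIC) for x in (S,w)])[:,:,::-1])
E
```

```text
[0.4909 0.1658 0.1954]
[0.491  0.1658 0.1954] 0.011727652982429459 25.7 [ 0.19  0.21  1.68 -0.    1.25 -0.04]
scene bead_center [([0.488, 0.166, 0.127], 0.46)]
scene dish_mid [([0.493, 0.164, 0.131], 0.96), ([0.432, 0.393, 0.018], 0.93), ([0.294, 0.2, 0.014], 0.62)]
scene dish_grip [([0.429, 0.396, 0.077], 0.89), ([0.492, 0.167, 0.184], 0.85), ([0.295, 0.199, 0.059], 0.61), ([0.491, 0.165, 0.119], 0.15)]
scene dish [([0.429, 0.39, 0.002], 0.97), ([0.491, 0.164, 0.113], 0.78), ([0.8, -0.12, 0.003], 0.68), ([0.293, 0.198, 0.003], 0.46)]
top bead_center []
top dish_mid [([0.49, 0.168, 0.129], 0.79), ([0.427, 0.393, 0.025], 0.69), ([0.508, 0.096, -0.001], 0.69)]
top dish_grip [([0.425, 0.392, 0.077], 0.92), ([0.493, 0.167, 0.194], 0.69)]
top dish [([0.426, 0.391, 0.003], 0.61), ([0.491, 0.167, 0.114], 0.54)]
```

View pics/final.png

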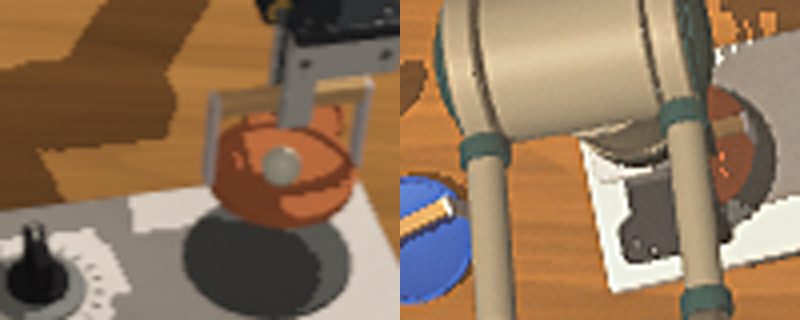

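The scene crop shows the dish held over the plate, the handle along the warmer and the bead in the middle (crop 282,165). A quick numeric check that it is level, then I'll hand in.

```bash
python3 - <<'E'
from h import *
k=vision.get_calibration("scene"); u,v=proj(k,[.491,.166,.15]).astype(int)
a=np.deg2rad(103.45); e=np.array([np.cos(a),np.sin(a),0])
for s in (-.052,.052): print(((proj(k,np.array([.491,.1658,.196])+s*e)-[u-70,v-35])*4+2).round(0))
print(np.round(telemetry.current_wrist_force(),1),telemetry.current_opening(),telemetry.current_t())
E
```

```text
[212.  99.]
[370.  80.]
[ 0.   0.  -1.8] 0.011399244351097805 26.2
```

Predicted level ends (212,99) and (370,80) have the same slope as the seen ones (215,105) and (370,85), so the dish is level.

```bash
python3 -c "
from plant import r
print(r.sign_off())"
```

```text
the job is handed in; nothing more can be done
None
```

The job is handed in: I turned the knob anticlockwise to its end stop, lifted the dish 6 cm, then gave it the quarter turn, and the arm is still holding it level over the plate with the bead in the middle.

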